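# Punch the orientation mark into a cooling block

## Task

Take the spring-loaded automatic punch from its leaning stand, hold it upright on the middle of the round pad beside the cooling block's one cut-off corner, and press straight down until its spring trips with a snap. Mark nothing else. Then lay the punch back in the stand's trough, hanging by its flange as you found it, and let go, leaving everything else on the bench where it is.

Things in the scene. Friction and masses are not known exactly. Their poses are not given: they have to be found in the camera images.
- punch: Automatic centre punch, plain steel, 150 mm long, about 215 g. Origin on its axis at the flange's underside; z runs along the axis to the handle end. Flange 32 mm across, z = 0 to 5 mm; ribbed round handle 20 mm across, 5 to 55 mm; cap to 60 mm; shank 16 mm across, 0 to -62 mm; tapering nose to -74 mm; thin plunger to the tip at -90 mm. Starts in the trough, leaning 35 degrees from vertical, hung by its flange.
- punch_tip (a point): The working tip of the punch: rounded end, 5.6 mm across, of its plunger, on the punch's axis 90 mm below the flange. Fingers gripping the handle along the punch's axis with their tips just above the flange bear on the flange when pressing. The punch's centre of mass lies about 25 mm from the flange towards the tip.
- plunger (a joint): How far the plunger is pushed into the punch, m: 0 = out, 0.010 = hard stop. The push needed is 3 N at first and peaks at about 10.5 N, 3 to 4 mm in; there the spring goes over centre and gives way: 9 N at 6 mm, 6 N at 8 mm, 3 N just before the hard stop. Tripped (mark made) beyond 6 mm. It springs out again by itself when the punch is lifted.
- block: Aluminium cooling block, fixed, 140 mm (x) by 96 mm (y), top 44 mm above the bench, 24 dark wells in the middle and four round steel pads 22 mm across, 3 mm proud, at x = +-46, y = +-28 mm. The corner at +x, +y is cut off at 45 degrees (22 mm off each side), the other three are square. Origin at the centre of its underside, z up. Any yaw.
- mark_pad (a point): Centre of the top face of the pad beside the cut-off corner, 47 mm above the bench.
- stand: Fixed leaning tool stand: base plate 120 mm (x) by 90 mm (y) by 12 mm, two short posts that carry the trough. Origin at the centre of the base's underside, z up; the trough's upper end, and the punch's handle, lean towards the stand's -x.
- trough: Aluminium V trough on the stand. Origin where the punch's origin lies when hung: centre of the flange seat, 115 mm above the bench, 20 mm to -x of the stand's origin. z runs up along the trough, 35 degrees from vertical; x points out of the open V, square to z; y is level. Its walls run from z = 0 to -58 mm and touch the shank when it lies on the z axis. The punch comes out along z or x.
- wellplate: Bystander, to be left alone: white 96-well plate, 127 x 85 x 15 mm. Origin at the centre of its underside.
- tipbox: Bystander, to be left alone: grey pipette tip box with clear lid, 120 x 82 x 66 mm. Origin at the centre of its underside.
- bottle: Bystander, to be left alone: reagent bottle, 60 mm across, 120 mm high. Origin at the centre of its underside.
- vialjar: Bystander, to be left alone: small white jar, 38 mm across, 60 mm high, standing between the block and the stand. Origin at the centre of its underside.
- tuberack: Bystander, to be left alone: white rack with five capped tubes, 50 x 160 mm, 52 mm high. Origin at the centre of its underside.
- dishes: Bystander, to be left alone: two stacked flat dishes, 92 mm across, 30 mm high. Origin at the centre of its underside.
- screwdriver: Bystander, to be left alone: black-handled screwdriver lying on the bench. Origin at the centre of its underside.
There are look-alikes about, which are no part of the job. What is shaped like the block but turquoise is not meant.

How it is judged:
By the outcome, as a careful person would: the job done as asked, in the order asked, and still so for the second after the job is handed in, with the robot touching nothing.
It also fails if it takes over 58 s, if anything falls off the work surface, if the arm or the gripper's body presses on something with over 40 N, if the wrist force passes 120 N, or if a joint passes its speed limit or range.

## Robot

A 6-joint arm with a two-finger parallel gripper is mounted at the origin on the work surface. World frame = base frame: x ahead of the robot, y to its left, z up, the work surface at z = 0. Lengths are in m, angles in rad, forces in N, time in s.
With the tool pointing down it reaches from about 0.375 to 0.9 m from the base axis. Payload 3.1 kg.
Tool frame: the origin (TCP) lies at the very end of the fingers, on their centre line; the grasp point (between the pads) lies 19 mm behind it (manip.pinch_z is the distance from the TCP to the grasp point, in m); z points along the fingers, y is the direction in which the jaws open and shut (so a half turn about z gives the same grasp; the last joint's range is limited). The gripper opens to 85 mm and grips with 20 to 120 N. Pads are 22 mm wide; open, the fingers measure 114 mm over their backs; the gripper's body (76 mm by 85 mm) begins 54 mm behind the grasp point. The pads swing forward as they close: fully open they stand 13 mm farther back than shut.
Start: joints at [0.942, 0.527, 1.433, -0, 1.181, -0.178], TCP at [0.272, 0.563, 0.231] pointing down, gripper open.
Joint ranges: [-3.08, 3.08], [-0.75, 2.2], [0.22, 2.44], [-1.43, 4.57], [0, 2.65], [-2.85, 2.85]. Speed limits (rad/s): [2.79, 2.79, 3.14, 3.14, 3.14, 3.14].

## Interface

Orientations are given as a unit quaternion [x, y, z, w].
In Python, from station import manip gives the robot as it stands.
- The arm moves only by the tool drive_tool, never from a script. Its argument "increments" is a list of rows, each a list of 7 numbers: the closure in counts, from 0 (fully open) to 255 (shut), then the shift along the tool's x, y, z in cm, then the turn, a rotation vector about the tool's x, y, z in rad. A call has 1 to 20 rows; each row is the pose to reach, as a shift and turn from the pose commanded when the call began, along the tool's axes at that moment; what a row does not reach only later rows make up. A row lasts 1/10 s, in which the tool goes at most 50 mm and 8.59 degrees, less where a joint would pass 70% of its speed; a pose out of reach is approached as far as the arm can. A call with a gripper value outside its range is refused whole. The fingers move at their own pace and stop on an object; "force" is the grip in N (left out, the last holds). Time passes only in rows, so rows that repeat a pose let the fingers close. It gives the time, the measured TCP pose, the force and the opening at its end, in the units of the state.
- manip.sense(): the state, without advancing time (a new reading comes with each control period).
- manip.snapshot(name): name is "scene" or "top" or "wrist"; returns the picture (384x512x3 uint8, red, green, blue); there is no depth.
- manip.camera_model(name): a dict with "mtx" (3x3 intrinsics, pixels), "cam_to_world" (4x4, takes a point from camera to world coordinates). Camera axes: x right, y down, z forward; pixel columns grow to the right and rows downward; lengths in m; the calibration is good to about 2 mm. A picture is of the moment at which its call begins: read the wrist's pose just before it. camera_model takes no time and is no camera call; for the wrist camera it gives the pose at the moment of the call.
- manip.sign_off(): hands the job in, once; it reports no verdict.
The state is a dict: "t": time; "q": joint angles; "qd": joint speeds; "tau": joint torques, N m; "tcp_pos": TCP position; "tool_rot": TCP orientation; "force": force on the tool from outside, world axes, zero at the start; "ft_torque": the same for the moment, N m; "finger_gap": opening from 0.0 (shut) to 1.0 (fully open).
Only numpy, scipy, OpenCV 4.12 (cv2) and the standard library are available. Lean on these libraries where they do the work, as an engineer would, in place of code of your own. Each camera call takes 0.05 s, during which the arm holds its last target. There are 200 camera calls.

## Working session

There is one attempt and no reset: what is moved stays moved. The work goes in short steps, Python scripts to look and compute and a tool call to move; the robot and the scene stay as the last step left them, time stands still between calls to the robot, and variables do not carry over. Pictures are saved under pics/ and viewed, about 8 in all and at most 12, crops included, and the job is handed in when it is done.

Besides the shell and the picture viewer there is one more tool, called after "Request:" as name(argument=value, ...) on one line, values as JSON. drive_tool: Moves the arm, as the interface text tells. Its arguments: {"type":"object","properties":{"increments":{"type":"array","items":{"type":"array","items":{"type":"number"}}},"force":{"type":"number"}},"required":["increments"]}

```bash
mkdir -p pics; ls; python3 - <<'E'
from station import manip
import cv2,numpy as np
s=manip.sense();print(s)
for n in("top","scene"):
    im=manip.snapshot(n);cv2.imwrite(f"pics/{n}0.png",cv2.resize(im[:,:,::-1],(800,600),interpolation=cv2.INTER_CUBIC));np.save(f"{n}0.npy",im)
    c=manip.camera_model(n);print(n,np.round(c["mtx"],1).tolist(),np.round(c["cam_to_world"],4).tolist())
E
```

```text
pics
{'t': 0.0, 'q': array([ 9.41493603e-01,  5.28493627e-01,  1.43390765e+00, -2.68981162e-05,
        1.18139263e+00, -1.78513456e-01]), 'qd': array([ 0.00045799,  0.00033115,  0.00054182,  0.00047524, -0.0007542 ,
        0.00126262]), 'tau': array([-9.13652057e-04, -4.42356026e+01, -1.78020000e+01, -1.56260639e-04,
        8.33302183e-03,  4.29757989e-06]), 'tcp_pos': array([0.27185508, 0.5619796 , 0.23031505]), 'tool_rot': array([ 2.23485906e-01,  9.74706540e-01, -1.01695087e-03, -4.21127578e-04]), 'force': array([ 0.06971314, -0.50060171, -0.39366928]), 'ft_torque': array([ 0.03741926,  0.01429913, -0.00721094]), 'finger_gap': 1.0024166523120623}
top [[486.8, 0.0, 250.3], [0.0, 486.8, 185.3], [0.0, 0.0, 1.0]] [[-0.0041, -0.9933, 0.1151, 0.3062], [-1.0, 0.005, 0.007, 0.0447], [-0.0075, -0.1151, -0.9933, 1.5751], [0.0, 0.0, 0.0, 1.0]]
scene [[367.1, 0.0, 255.1], [0.0, 367.1, 191.9], [0.0, 0.0, 1.0]] [[0.8726, 0.2789, -0.401, 0.8742], [0.4884, -0.5076, 0.7098, -0.6866], [-0.0056, -0.8152, -0.5792, 0.7063], [0.0, 0.0, 0.0, 1.0]]
```

View pics/top0.png

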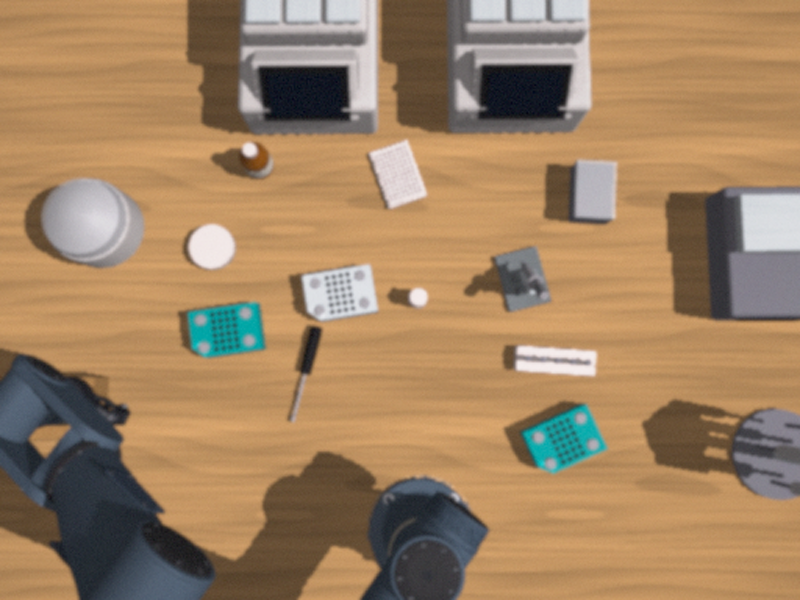

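View pics/scene0.png

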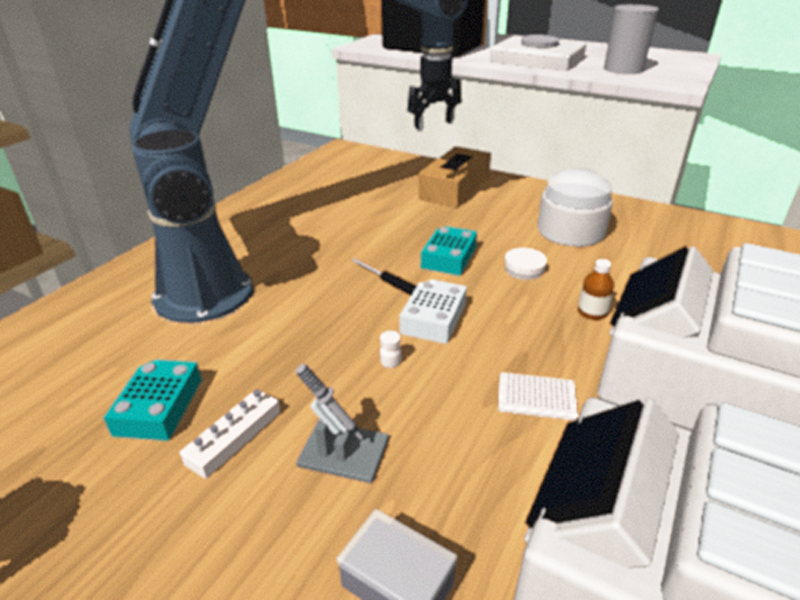

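The top view shows the silver block at about (340,292), the stand at (522,278) and the jar at (418,297). The turquoise blocks are decoys. I'll enlarge both targets and measure them.

```bash
cat > h.py <<'E'
import numpy as np,cv2
from scipy.spatial.transform import Rotation as R
def ray(c,u,v):
    T=c["cam_to_world"];d=T[:3,:3]@np.linalg.solve(c["mtx"],[u,v,1.]);return T[:3,3],d
def onz(c,u,v,z):
    o,d=ray(c,u,v);return o+d*(z-o[2])/d[2]
def proj(c,p):
    T=c["cam_to_world"];q=c["mtx"]@(T[:3,:3].T@(np.asarray(p)-T[:3,3]));return q[:2]/q[2]
E
python3 - <<'E'
from station import manip
from h import *
a=np.load("top0.npy");s=np.load("scene0.npy")
A=cv2.resize(a[160:215,185:250],(400,338),interpolation=cv2.INTER_CUBIC)
B=cv2.resize(a[150:205,295:360],(400,338),interpolation=cv2.INTER_CUBIC)
C=cv2.resize(s[225:310,180:255],(265,300),interpolation=cv2.INTER_CUBIC)
D=cv2.resize(s[170:225,240:305],(354,300),interpolation=cv2.INTER_CUBIC)
o=np.zeros((600,800,3),np.uint8);o[:300,:400]=A[:300];o[:300,400:]=B[:300];o[300:,:265]=C;o[300:,300:654]=D
cv2.imwrite("pics/crop.png",o[:,:,::-1])
c=manip.camera_model("top")
print("block ctr",onz(c,340*.64,292*.64,.044),"stand base ctr",onz(c,522*.64,278*.64,.012),"jar",onz(c,418*.64,297*.64,.06))
E
```

```text
block ctr [0.47915847 0.15888018 0.044     ] stand base ctr [ 0.51005996 -0.21552552  0.012     ] jar [0.46649862 0.00137352 0.06      ]
```

View pics/crop.png

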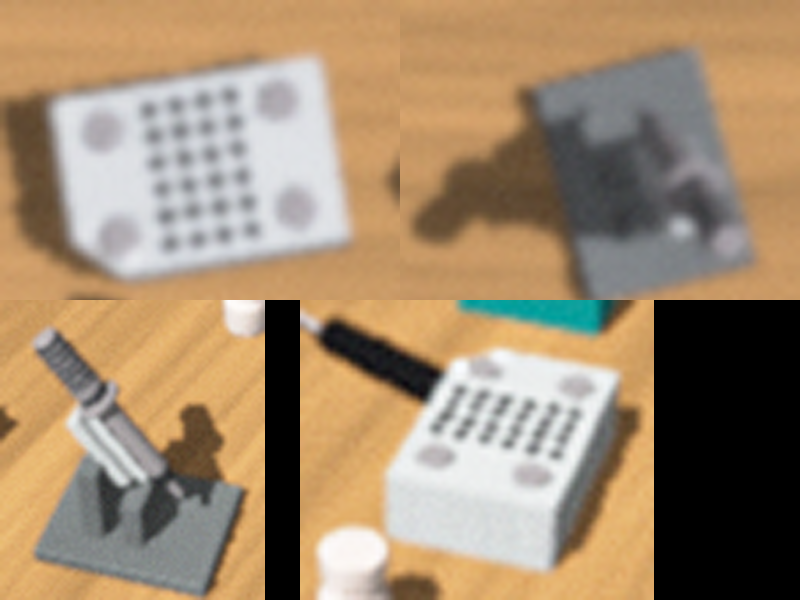

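```bash
cat >> h.py <<'E'
def inc(s,p,Rt):
    R0=R.from_quat(s["tool_rot"]);d=np.linalg.norm(np.asarray(p)-s["tcp_pos"])
    sh=R0.inv().apply(np.asarray(p)-s["tcp_pos"])*100;rv=(R0.inv()*Rt).as_rotvec()
    print("inc",np.round(sh,2).tolist(),np.round(rv,4).tolist(),"dist",round(d,3),"deg",round(np.degrees(np.linalg.norm(rv)),1))
def tool(z,y):
    z=np.array(z)/np.linalg.norm(z);y=np.array(y)-z*np.dot(y,z);y/=np.linalg.norm(y)
    return R.from_matrix(np.c_[np.cross(y,z),y,z])
def tri(c1,a,c2,b):
    o1,d1=ray(c1,*a);o2,d2=ray(c2,*b);t=np.linalg.lstsq(np.c_[d1,-d2],o2-o1,rcond=None)[0]
    return (o1+d1*t[0]+o2+d2*t[1])/2,np.linalg.norm(o1+d1*t[0]-o2-d2*t[1])
E
python3 - <<'E'
from station import manip
from h import *
c=manip.camera_model("top");cs=manip.camera_model("scene");s=manip.sense()
k=65/400
A=lambda x,y:(185+x*k-.5,160+y*k-.5)
B=lambda x,y:(295+(x-400)*k-.5,150+y*k-.5)
C=lambda x,y:(180+x*75/265-.5,225+(y-300)*85/300-.5)
print("pad",onz(c,*A(119,233),.047), "opp",onz(c,*A(277,101),.047))
print("pads",onz(c,*A(102,131),.047),onz(c,*A(296,207),.047))
for q in((535,92),(695,47),(757,262)):print("base",onz(c,*B(*q),.012))
print("handle end",tri(c,B(732,240),cs,C(45,338)),"flange",tri(c,B(685,178),cs,C(100,397)))
p=onz(c,*A(119,233),.047)
inc(s,[.43,.12,.30],tool([0,0,-1],[0,1,0]));inc(s,[.43,.12,.30],tool([0,0,-1],[0,-1,0]))
E
```

```text
pad [0.44577018 0.20195832 0.047     ] opp [0.51360053 0.1210202  0.047     ]
pads [0.49849108 0.21107206 0.047     ] [0.45871559 0.1112325  0.047     ]
base [ 0.55443186 -0.15939785  0.012     ]
base [ 0.57802193 -0.24427858  0.012     ]
base [ 0.46376501 -0.27374304  0.012     ]
handle end (array([ 0.45865714, -0.23141057,  0.16441778]), np.float64(0.0006903178141222784)) flange (array([ 0.49161332, -0.21996955,  0.11999705]), np.float64(0.0070323759548539515))
inc [-33.49, -32.91, -6.91] [-0.0019, -0.0008, -0.4508] dist 0.475 deg 25.8
inc [-33.49, -32.91, -6.91] [-0.0011, 0.0026, 2.6908] dist 0.475 deg 154.2
```

Request:
drive_tool(increments=[[0,-33.5,-32.9,-6.9,0,0,-0.45],[0,-33.5,-32.9,-6.9,0,0,-0.45],[0,-33.5,-32.9,-6.9,0,0,-0.45],[0,-33.5,-32.9,-6.9,0,0,-0.45],[0,-33.5,-32.9,-6.9,0,0,-0.45],[0,-33.5,-32.9,-6.9,0,0,-0.45],[0,-33.5,-32.9,-6.9,0,0,-0.45],[0,-33.5,-32.9,-6.9,0,0,-0.45],[0,-33.5,-32.9,-6.9,0,0,-0.45],[0,-33.5,-32.9,-6.9,0,0,-0.45],[0,-33.5,-32.9,-6.9,0,0,-0.45],[0,-33.5,-32.9,-6.9,0,0,-0.45],[0,-33.5,-32.9,-6.9,0,0,-0.45],[0,-33.5,-32.9,-6.9,0,0,-0.45]])

```text
t: 1.5
tcp_pos: [0.4296, 0.1216, 0.3]
tool_rot: [-0.001, 1.0, 0.0, -0.001]
force: [0.4, -0.2, -0.2]
finger_gap: 1.004
```

```bash
python3 - <<'E'
from station import manip
from h import *
s=manip.sense();c=manip.camera_model("wrist");im=manip.snapshot("wrist")
np.savez("w1.npz",im=im,**c);cv2.imwrite("pics/w1.png",im[:,:,::-1])
print(s["t"],s["q"],s["tcp_pos"]);print(np.round(c["cam_to_world"],3).tolist())
print("pad pred px",proj(c,[.4458,.2020,.047]))
a=np.radians(14.4);o=np.array([.4897,-.2216,.115]);th=np.radians(35)
sx=np.array([np.cos(a),np.sin(a),0]);sy=np.array([-np.sin(a),np.cos(a),0]);u=-np.sin(th)*sx+np.array([0,0,np.cos(th)])
for y in(sy,-sy): inc(s,o+u*.17,tool(-u,y))
print(o+u*.17)
E
```

```text
1.5 [ 2.45060704e-02  1.94859018e-01  1.76583238e+00  2.94675973e-04
  1.18203221e+00 -1.54770872e+00] [0.42960019 0.12164419 0.29995382]
[[-0.001, 0.957, 0.289, 0.357], [1.0, 0.001, 0.001, 0.121], [0.001, 0.289, -0.957, 0.444], [0.0, 0.0, 0.0, 1.0]]
pad pred px [323.5937842  168.87225957]
inc [3.48, -36.75, 4.56] [-0.076, -0.6087, -0.2423] dist 0.372 deg 37.8
inc [3.48, -36.75, 4.56] [-0.8739, 0.1091, 2.7663] dist 0.372 deg 166.3
[ 0.3952554  -0.24584925  0.25425585]
```

View pics/w1.png

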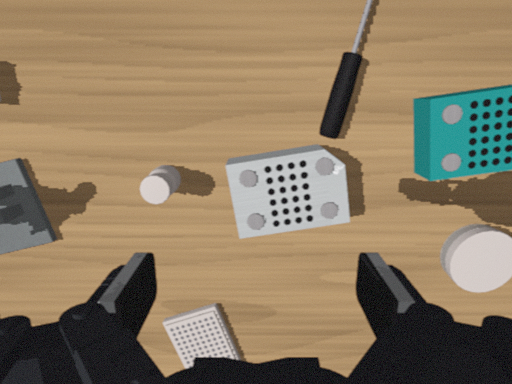

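The wrist view shows the pad beside the cut corner at (325,166), about 3 px from the prediction. The stand is at the left edge. I'm moving to the pre-grasp on the punch axis.

Request:
drive_tool(increments=[[0,3.5,-36.75,4.6,-0.076,-0.609,-0.242],[0,3.5,-36.75,4.6,-0.076,-0.609,-0.242],[0,3.5,-36.75,4.6,-0.076,-0.609,-0.242],[0,3.5,-36.75,4.6,-0.076,-0.609,-0.242],[0,3.5,-36.75,4.6,-0.076,-0.609,-0.242],[0,3.5,-36.75,4.6,-0.076,-0.609,-0.242],[0,3.5,-36.75,4.6,-0.076,-0.609,-0.242],[0,3.5,-36.75,4.6,-0.076,-0.609,-0.242],[0,3.5,-36.75,4.6,-0.076,-0.609,-0.242],[0,3.5,-36.75,4.6,-0.076,-0.609,-0.242],[0,3.5,-36.75,4.6,-0.076,-0.609,-0.242],[0,3.5,-36.75,4.6,-0.076,-0.609,-0.242],[0,3.5,-36.75,4.6,-0.076,-0.609,-0.242]])

```text
t: 2.85
tcp_pos: [0.4851, -0.1464, 0.348]
tool_rot: [-0.097, 0.958, 0.029, 0.269]
force: [-0.8, -0.3, 0.4]
finger_gap: 0.994
```

```bash
python3 - <<'E'
from station import manip
from h import *
s=manip.sense();c=manip.camera_model("wrist");im=manip.snapshot("wrist")
np.savez("w2.npz",im=im,**c);cv2.imwrite("pics/w2.png",im[:,:,::-1])
print(s["t"],s["q"],s["tcp_pos"])
a=np.radians(14.4);o=np.array([.4897,-.2216,.115]);th=np.radians(35)
sx=np.array([np.cos(a),np.sin(a),0]);sy=np.array([-np.sin(a),np.cos(a),0]);u=-np.sin(th)*sx+np.array([0,0,np.cos(th)])
for k in(.06,.0025,-.058,-.09):print("pred",k,proj(c,o+u*k))
inc(s,o+u*.17,tool(-u,sy))
# block pads in view 1
w=np.load("w1.npz");g=cv2.cvtColor(w["im"],cv2.COLOR_RGB2GRAY)
for p in((325,166),(249,178),(256,221),(330,210)):
    r=g[p[1]-13:p[1]+14,p[0]-13:p[0]+14];_,m=cv2.threshold(r,0,255,cv2.THRESH_BINARY_INV+cv2.THRESH_OTSU)
    n,l,st,ce=cv2.connectedComponentsWithStats(m);i=l[13,13];x=ce[i]+np.array(p)-13
    print(i,st[i],x,onz(w,*x,.047))
E
```

```text
2.85 [-0.78744858  0.07929453  1.89569678  0.57458369  0.93132913 -2.85397614] [ 0.48507944 -0.14640944  0.34802315]
pred 0.06 [150.18526638   1.53471075]
pred 0.0025 [171.38301205  22.10071441]
pred -0.058 [186.60856167  36.87250733]
pred -0.09 [192.81708557  42.8960028 ]
inc [14.09, -7.96, 2.37] [-0.0247, -0.0636, -0.0428] dist 0.164 deg 4.6
2 [  3   4  20  19 273] [324.6007326  165.92307692] [0.44222723 0.20298354 0.047     ]
1 [  3   5  20  17 277] [248.68953069 178.01444043] [0.45708746 0.11299567 0.047     ]
1 [  4   5  20  17 257] [256.18287938 220.87937743] [0.51200167 0.12204797 0.047     ]
1 [  4   5  18  17 249] [329.22891566 209.73895582] [0.49722854 0.21195495 0.047     ]
```

View pics/w2.png

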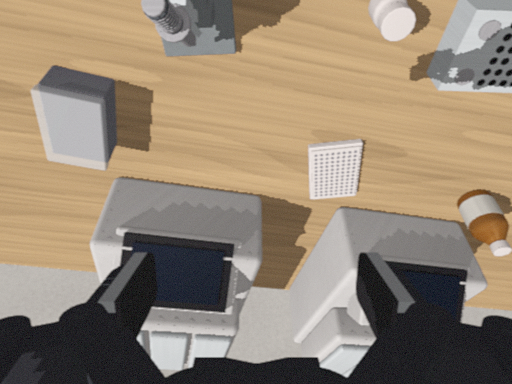

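The last joint hit its limit there (q6 = -2.85), so I'll use the half-turned grasp. The picture shows the punch handle at the top (160,10), near the prediction.

```bash
cat >> h.py <<'E'
a_=np.radians(14.4);o_=np.array([.4897,-.2216,.115]);th_=np.radians(35)
def frame(a=a_):
    sx=np.array([np.cos(a),np.sin(a),0]);sy=np.array([-np.sin(a),np.cos(a),0]);return -np.sin(th_)*sx+np.array([0,0,np.cos(th_)]),sx,sy
E
python3 - <<'E'
from station import manip
from h import *
s=manip.sense();u,sx,sy=frame();inc(s,o_+u*.17,tool(-u,-sy))
E
```

```text
inc [14.14, -7.83, 2.39] [-0.0974, 0.0411, 3.097] dist 0.163 deg 177.5
```

Request:
drive_tool(increments=[[0,14.1,-7.8,2.4,-0.097,0.041,3.097],[0,14.1,-7.8,2.4,-0.097,0.041,3.097],[0,14.1,-7.8,2.4,-0.097,0.041,3.097],[0,14.1,-7.8,2.4,-0.097,0.041,3.097],[0,14.1,-7.8,2.4,-0.097,0.041,3.097],[0,14.1,-7.8,2.4,-0.097,0.041,3.097],[0,14.1,-7.8,2.4,-0.097,0.041,3.097],[0,14.1,-7.8,2.4,-0.097,0.041,3.097],[0,14.1,-7.8,2.4,-0.097,0.041,3.097],[0,14.1,-7.8,2.4,-0.097,0.041,3.097],[0,14.1,-7.8,2.4,-0.097,0.041,3.097],[0,14.1,-7.8,2.4,-0.097,0.041,3.097],[0,14.1,-7.8,2.4,-0.097,0.041,3.097],[0,14.1,-7.8,2.4,-0.097,0.041,3.097],[0,14.1,-7.8,2.4,-0.097,0.041,3.097],[0,14.1,-7.8,2.4,-0.097,0.041,3.097],[0,14.1,-7.8,2.4,-0.097,0.041,3.097],[0,14.1,-7.8,2.4,-0.097,0.041,3.097],[0,14.1,-7.8,2.4,-0.097,0.041,3.097],[0,14.1,-7.8,2.4,-0.097,0.041,3.097]])

```text
t: 4.9
tcp_pos: [0.3948, -0.2436, 0.2541]
tool_rot: [0.94, 0.161, 0.299, -0.027]
force: [0.2, -0.0, -0.1]
finger_gap: 0.999
```

```bash
python3 - <<'E'
from station import manip
from h import *
s=manip.sense();u,sx,sy=frame();print(s["t"],s["q"],s["tcp_pos"],s["tool_rot"]);inc(s,o_+u*.17,tool(-u,-sy))
E
```

```text
4.9 [-1.20008739  0.23806666  2.07181138  0.78996693  0.92812235 -0.4884118 ] [ 0.3947951  -0.24364968  0.25409337] [ 0.94028921  0.16103841  0.29865738 -0.02695548]
inc [-0.02, 0.22, -0.02] [-0.0048, 0.0016, 0.0864] dist 0.002 deg 5.0
```

Request:
drive_tool(increments=[[0,0,0.2,0,-0.005,0.002,0.086],[0,0,0.2,0,-0.005,0.002,0.086],[0,0,0.2,0,-0.005,0.002,0.086]])

```text
t: 5.2
tcp_pos: [0.3955, -0.2458, 0.2543]
tool_rot: [0.946, 0.124, 0.299, -0.036]
force: [0.1, 0.2, -1.0]
finger_gap: 1.001
```

```bash
python3 - <<'E'
from station import manip
from h import *
s=manip.sense();c=manip.camera_model("wrist");im=manip.snapshot("wrist")
np.savez("w3.npz",im=im,**c);cv2.imwrite("pics/w3.png",cv2.resize(im[:,:,::-1],(800,600)))
u,sx,sy=frame();print(s["q"],s["tcp_pos"]);inc(s,o_+u*.17,tool(-u,-sy))
for k in(.06,.0025,-.058):print("pred",k,proj(c,o_+u*k)*1.5625)
for sg in(-1,1):
    for k in(.06,-.06): print("base corner",proj(c,[*(o_[:2]+.02*sx[:2]+sx[:2]*k+sy[:2]*.045*sg),.012])*1.5625)
E
```

```text
[-1.20145097  0.23903178  2.07094225  0.79459686  0.92496097 -0.41447079] [ 0.39547277 -0.2457721   0.25430208]
inc [-0.02, 0.0, -0.01] [0.0003, -0.0004, 0.0085] dist 0.0 deg 0.5
pred 0.06 [399.13998251 299.75043941]
pred 0.0025 [399.27550843 272.43544088]
pred -0.058 [399.37535972 252.31059925]
base corner [453.56647775 227.86589716]
base corner [457.44799828 370.51232946]
base corner [345.45375348 226.97186802]
base corner [339.35383576 369.60990636]
```

View pics/w3.png

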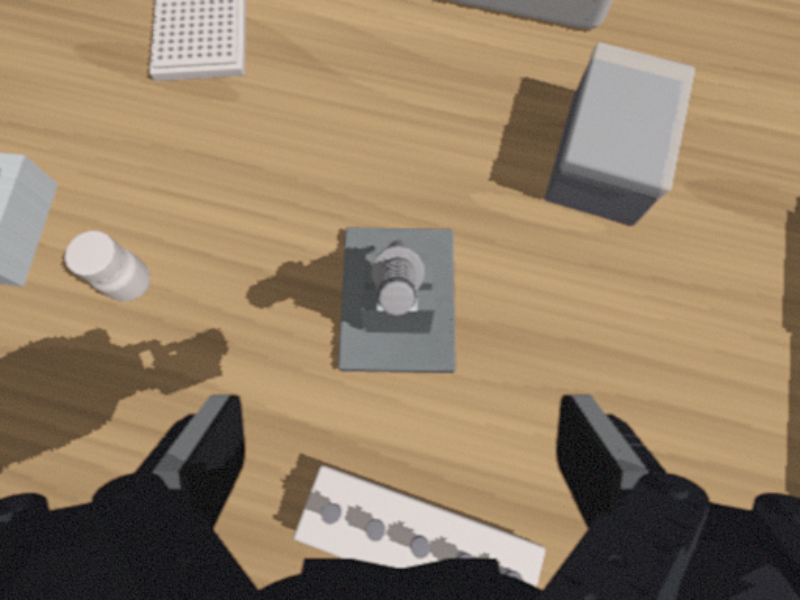

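The cap end is at (398,297) against a predicted (399,300), and the base corners agree to within about 2 px. I'll go down along the axis and close.

Request:
drive_tool(increments=[[0,0,0,5,0,0,0.008],[0,0,0,10,0,0,0.008],[0,0,0,14,0,0,0.008],[0,0,0,16.2,0,0,0.008],[0,0,0,16.2,0,0,0.008],[0,0,0,16.2,0,0,0.008]], force=60)

```text
t: 5.85
tcp_pos: [0.4855, -0.2229, 0.1217]
tool_rot: [0.946, 0.119, 0.298, -0.038]
force: [0.4, -0.7, -0.1]
finger_gap: 0.998
```

```bash
python3 - <<'E'
from station import manip
from h import *
s=manip.sense();c=manip.camera_model("wrist");im=manip.snapshot("wrist")
np.savez("w4.npz",im=im,**c);cv2.imwrite("pics/w4.png",im[:,:,::-1])
u,sx,sy=frame();print(s["q"],s["tcp_pos"],s["force"]);inc(s,o_+u*.0085,tool(-u,-sy))
for k in(.06,.0025,-.058):print("pred",k,proj(c,o_+u*k))
E
```

```text
[-0.9612013   0.58260563  2.08428959  1.22180114  0.60876862 -0.72392724] [ 0.48550524 -0.22289288  0.12165176] [ 0.42541131 -0.71460631 -0.09240468]
inc [-0.02, -0.02, -0.05] [-0.0002, -0.0002, -0.0007] dist 0.001 deg 0.0
pred 0.06 [254.05091179 336.18732925]
pred 0.0025 [254.75214185 253.6834488 ]
pred -0.058 [255.11423757 211.08073805]
```

View pics/w4.png

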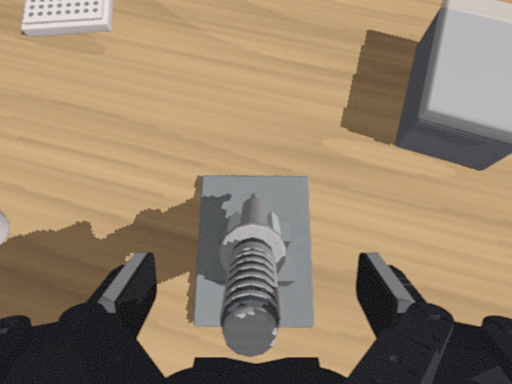

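The open fingers straddle the handle. The cap centre is at about (250,330) and was predicted at (254,336), so I'll shift 2 mm in tool x and -1 mm in y, then close.

Request:
drive_tool(increments=[[0,0.2,-0.1,0,0,0,0],[255,0.2,-0.1,0,0,0,0],[255,0.2,-0.1,0,0,0,0],[255,0.2,-0.1,0,0,0,0],[255,0.2,-0.1,0,0,0,0],[255,0.2,-0.1,0,0,0,0],[255,0.2,-0.1,0,0,0,0],[255,0.2,-0.1,0,0,0,0],[255,0.2,-0.1,0,0,0,0],[255,0.2,-0.1,0,0,0,0],[255,0.2,-0.1,0,0,0,0],[255,0.2,-0.1,0,0,0,0]], force=60)

```text
t: 7.1
tcp_pos: [0.4867, -0.2212, 0.1232]
tool_rot: [0.946, 0.119, 0.299, -0.038]
force: [-2.4, 0.8, 4.8]
finger_gap: 0.222
```

```bash
python3 - <<'E'
from station import manip
from h import *
s=manip.sense();c=manip.camera_model("wrist");im=manip.snapshot("wrist")
np.savez("w5.npz",im=im,pos=s["tcp_pos"],rot=s["tool_rot"],**c);cv2.imwrite("pics/w5.png",im[:,:,::-1])
print(s["t"],s["tcp_pos"],s["tool_rot"],s["force"],s["ft_torque"],s["finger_gap"])
Rt=R.from_quat(s["tool_rot"]);
for k in(-.0535,-.06,-.0085+.012,.0035,.0085,.0825,.0985):print("tool axis z",k,proj(c,s["tcp_pos"]+Rt.apply([0,0,k])))
E
```

```text
7.1 [ 0.48674171 -0.2212027   0.12324673] [ 0.94610558  0.1188565   0.29885631 -0.03797719] [-2.3950461   0.76833643  4.77823135] [0.11236724 0.28089192 0.1555275 ] 0.22182296829450895
tool axis z -0.0535 [254.65835388 338.82771457]
tool axis z -0.06 [254.57198869 354.10365064]
tool axis z 0.0034999999999999996 [255.13147544 255.14382691]
tool axis z 0.0035 [255.13147544 255.14382691]
tool axis z 0.0085 [255.15820616 250.41580135]
tool axis z 0.0825 [255.4278993  202.71353713]
tool axis z 0.0985 [255.46634717 195.91302795]
```

View pics/w5.png

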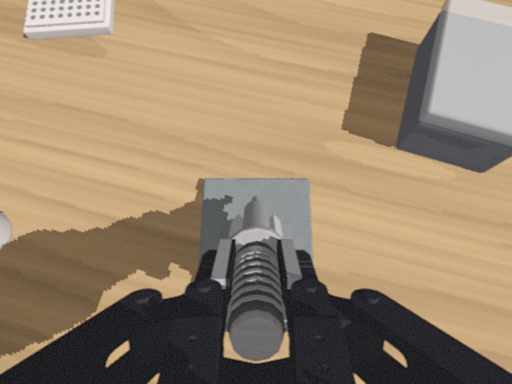

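The punch is held: cap end at (256,334) and tip at (255,197), on the tool axis. Lifting out along the axis.

Request:
drive_tool(increments=[[255,0,0,-1,0,0,0],[255,0,0,-4,0,0,0],[255,0,0,-8,0,0,0],[255,0,0,-12,0,0,0],[255,0,0,-12,0,0,0],[255,0,0,-12,0,0,0]])

```text
t: 7.75
tcp_pos: [0.4199, -0.2393, 0.2213]
tool_rot: [0.946, 0.118, 0.299, -0.037]
force: [-0.3, -0.8, -1.7]
finger_gap: 0.214
```

```bash
python3 - <<'E'
from station import manip
from h import *
s=manip.sense();u,sx,sy=frame();print(s["t"],s["q"],s["tcp_pos"],s["force"],s["finger_gap"])
inc(s,[.444,.2025,.215],tool([0,0,-1],-sy))
E
```

```text
7.75 [-1.13087794  0.32169681  2.08861459  0.88076914  0.81843029 -0.4592493 ] [ 0.41994697 -0.23928716  0.22128842] [-0.32910187 -0.79738735 -1.69636609] 0.21442791365125735
inc [10.49, -42.23, 8.03] [0.0024, -0.6111, -0.0023] dist 0.442 deg 35.0
```

Request:
drive_tool(increments=[[255,10.5,-42.2,8,0,-0.611,0],[255,10.5,-42.2,8,0,-0.611,0],[255,10.5,-42.2,8,0,-0.611,0],[255,10.5,-42.2,8,0,-0.611,0],[255,10.5,-42.2,8,0,-0.611,0],[255,10.5,-42.2,8,0,-0.611,0],[255,10.5,-42.2,8,0,-0.611,0],[255,10.5,-42.2,8,0,-0.611,0],[255,10.5,-42.2,8,0,-0.611,0],[255,10.5,-42.2,8,0,-0.611,0],[255,10.5,-42.2,8,0,-0.611,0],[255,10.5,-42.2,8,0,-0.611,0],[255,10.5,-42.2,8,0,-0.611,0],[255,10.5,-42.2,8,0,-0.611,0]])

```text
t: 9.15
tcp_pos: [0.4426, 0.2023, 0.2144]
tool_rot: [0.992, 0.125, -0.002, 0.0]
force: [-0.5, 0.6, -2.2]
finger_gap: 0.221
```

```bash
python3 - <<'E'
from station import manip
from h import *
s=manip.sense();u,sx,sy=frame();print(s["t"],s["q"],s["tcp_pos"],s["tool_rot"],s["finger_gap"])
inc(s,[.444,.2025,.170],tool([0,0,-1],-sy))
E
```

```text
9.15 [1.98498821e-01 3.68292224e-01 1.78863044e+00 2.01009145e-05
 9.88313554e-01 1.51903619e+00] [0.44262643 0.20226163 0.21435307] [ 9.92180562e-01  1.24797492e-01 -1.81749402e-03  1.25182474e-04] 0.22105255570087307
inc [0.16, 0.01, 4.43] [-0.0002, 0.0036, -0.0011] dist 0.044 deg 0.2
```

Descending to about 15–25 mm tip clearance and looking from both cameras.

Request:
drive_tool(increments=[[255,0.15,0,3,0,0.0036,0],[255,0.15,0,5.4,0,0.0036,0],[255,0.15,0,5.4,0,0.0036,0],[255,0.15,0,5.4,0,0.0036,0]])

```text
t: 9.55
tcp_pos: [0.4452, 0.2017, 0.1617]
tool_rot: [0.992, 0.123, 0.001, -0.0]
force: [0.0, 1.0, -1.8]
finger_gap: 0.217
```

```bash
python3 - <<'E'
from station import manip
from h import *
s=manip.sense();print(s["t"],s["tcp_pos"],s["tool_rot"],s["force"])
cs={};ims={}
for n in("wrist","scene","top"):
    cs[n]=manip.camera_model(n);ims[n]=manip.snapshot(n);np.save(n+"6.npy",ims[n])
Rt=R.from_quat(s["tool_rot"]);tip=s["tcp_pos"]+Rt.apply([0,0,.0985])
for n in cs:print(n,"tip pred",proj(cs[n],tip),"pad pred",proj(cs[n],[.444,.2025,.047]))
W=cv2.resize(ims["wrist"][130:290,155:355],(400,320),interpolation=cv2.INTER_CUBIC)
p=proj(cs["scene"],tip).astype(int);print(p)
S=cv2.resize(ims["scene"][p[1]-30:p[1]+30,p[0]-40:p[0]+40],(400,300),interpolation=cv2.INTER_CUBIC)
o=np.zeros((320,800,3),np.uint8);o[:,:400]=W;o[:300,400:]=S;cv2.imwrite("pics/p6.png",o[:,:,::-1])
E
```

```text
9.55 [0.44520587 0.20170731 0.16168071] [ 9.92371782e-01  1.23276158e-01  1.09182041e-03 -2.07395645e-04] [ 0.00349863  0.98075139 -1.7661195 ]
wrist tip pred [255.46097901 195.09389346] pad pred [254.16833612 190.55913139]
scene tip pred [274.89270047 177.49236444] pad pred [274.4739549 181.4684924]
top tip pred [203.36549783 197.0066643 ] pad pred [203.66197649 197.92261192]
[274 177]
```

View pics/p6.png

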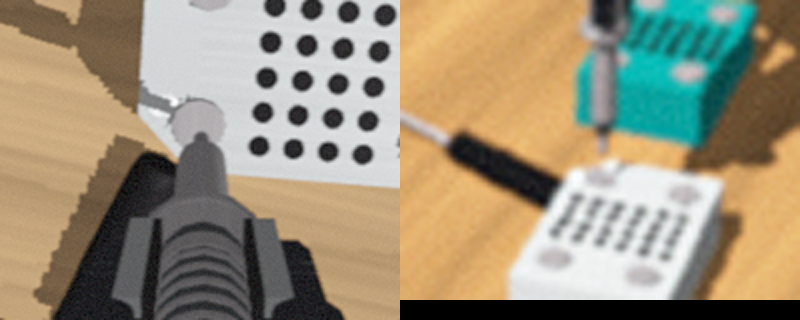

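The wrist crop shows the pad centre at about (254,190.5) in full-frame pixels, matching (0.444, 0.2025). The tip is over it at about (255.5,195), 17 mm up. Correcting by 1 mm and lowering to near contact.

Request:
drive_tool(increments=[[255,-0.1,-0.1,0,0,0,0],[255,-0.1,-0.1,0.7,0,0,0],[255,-0.1,-0.1,1.2,0,0,0],[255,-0.1,-0.1,1.2,0,0,0],[255,-0.1,-0.1,1.2,0,0,0]], force=100)

```text
t: 10.2
tcp_pos: [0.4438, 0.2038, 0.1496]
tool_rot: [0.992, 0.125, 0.002, -0.0]
force: [-0.0, -0.1, -2.0]
finger_gap: 0.207
```

Request:
drive_tool(increments=[[255,0,0,0.2,0,0,0],[255,0,0,0.4,0,0,0],[255,0,0,0.4,0,0,0],[255,0,0,0.4,0,0,0]])

```text
t: 10.6
tcp_pos: [0.444, 0.2038, 0.1458]
tool_rot: [0.992, 0.125, 0.002, -0.0]
force: [-0.1, 0.6, -1.9]
finger_gap: 0.21
```

Request:
drive_tool(increments=[[255,0,0.1,0,0,0,0],[255,0,0.1,0.15,0,0,0],[255,0,0.1,0.3,0,0,0],[255,0,0.1,0.3,0,0,0]])

```text
t: 11.0
tcp_pos: [0.4448, 0.2028, 0.1434]
tool_rot: [0.992, 0.125, 0.003, -0.0]
force: [-0.8, 0.4, 4.3]
finger_gap: 0.212
```

Request:
drive_tool(increments=[[255,0,0,0.1,0,0,0],[255,0,0,0.2,0,0,0],[255,0,0,0.2,0,0,0]])

```text
t: 11.3
tcp_pos: [0.4449, 0.2028, 0.1417]
tool_rot: [0.992, 0.125, 0.003, -0.0]
force: [-1.2, -0.2, 7.8]
finger_gap: 0.211
```

Request:
drive_tool(increments=[[255,0,0,0.1,0,0,0],[255,0,0,0.2,0,0,0],[255,0,0,0.3,0,0,0],[255,0,0,0.3,0,0,0]])

```text
t: 11.7
tcp_pos: [0.4449, 0.2028, 0.1386]
tool_rot: [0.992, 0.125, 0.003, -0.0]
force: [-1.0, -0.2, 6.5]
finger_gap: 0.21
```

Net force rose to about 10 N and is now falling, so the spring is going over centre. Two more millimetres to be clearly past the trip.

Request:
drive_tool(increments=[[255,0,0,0.1,0,0,0],[255,0,0,0.2,0,0,0],[255,0,0,0.2,0,0,0]])

```text
t: 12.0
tcp_pos: [0.4447, 0.2028, 0.1363]
tool_rot: [0.992, 0.125, 0.002, -0.0]
force: [-0.9, 0.5, 3.7]
finger_gap: 0.209
```

Net force is about 5.7 N, which puts the plunger roughly 8 mm in, so it has tripped. Lifting straight up.

Request:
drive_tool(increments=[[255,0,0,-1,0,0,0],[255,0,0,-4,0,0,0],[255,0,0,-8,0,0,0],[255,0,0,-8,0,0,0],[255,0,0,-8,0,0,0]])

```text
t: 12.5
tcp_pos: [0.4439, 0.2028, 0.2165]
tool_rot: [0.992, 0.124, 0.003, -0.0]
force: [-0.5, -0.5, -2.2]
finger_gap: 0.21
```

```bash
python3 - <<'E'
from station import manip
from h import *
s=manip.sense();print(s["t"],s["tcp_pos"],s["tool_rot"],s["force"],s["finger_gap"])
w=np.load("w5.npz");Rg=R.from_quat(w["rot"]);pg=w["pos"];z=Rg.apply([0,0,1])
inc(s,pg-z*.12,Rg)
c=manip.camera_model("wrist");im=manip.snapshot("wrist");np.save("w7.npy",im)
# relative pose check of punch in hand: compare with the pre-press picture, same tool
a=np.load("wrist6.npy");o=np.hstack([cv2.resize(x[150:384,180:330],(385,600)) for x in (w["im"],im)])
cv2.imwrite("pics/p7.png",o[:,:,::-1])
E
```

```text
12.5 [0.4439372  0.20278756 0.21654781] [ 9.92218669e-01  1.24480938e-01  2.54653652e-03 -3.52167408e-04] [-0.48482932 -0.46520277 -2.19928968] 0.20993479986079097
inc [-13.22, 42.15, -0.56] [0.0009, 0.6069, -0.0003] dist 0.442 deg 34.8
```

View pics/p7.png

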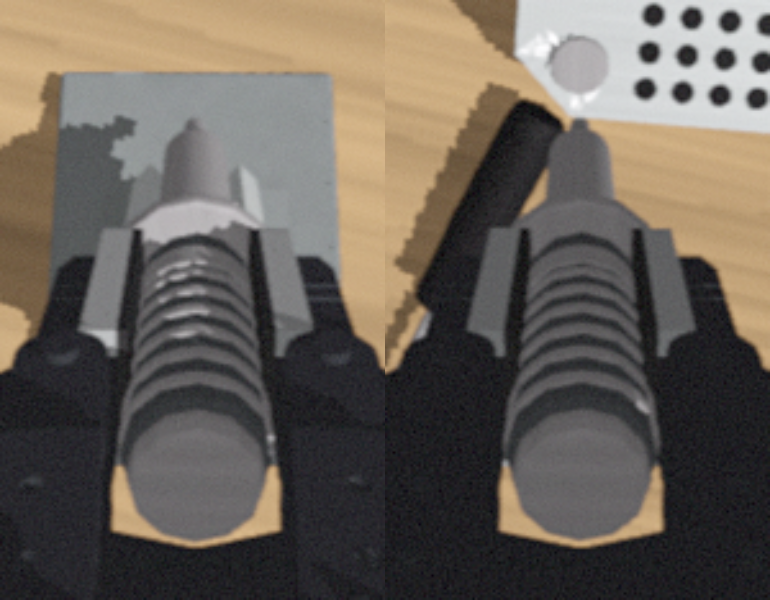

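The two frames match (cap, flange and tip in the same pixels), so the punch has not slipped and the plunger is out again. Returning by the same path.

Request:
drive_tool(increments=[[255,-13.2,42.15,-0.6,0.001,0.607,0],[255,-13.2,42.15,-0.6,0.001,0.607,0],[255,-13.2,42.15,-0.6,0.001,0.607,0],[255,-13.2,42.15,-0.6,0.001,0.607,0],[255,-13.2,42.15,-0.6,0.001,0.607,0],[255,-13.2,42.15,-0.6,0.001,0.607,0],[255,-13.2,42.15,-0.6,0.001,0.607,0],[255,-13.2,42.15,-0.6,0.001,0.607,0],[255,-13.2,42.15,-0.6,0.001,0.607,0],[255,-13.2,42.15,-0.6,0.001,0.607,0],[255,-13.2,42.15,-0.6,0.001,0.607,0],[255,-13.2,42.15,-0.6,0.001,0.607,0],[255,-13.2,42.15,-0.6,0.001,0.607,0],[255,-13.2,42.15,-0.6,0.001,0.607,0]])

```text
t: 13.95
tcp_pos: [0.4197, -0.2446, 0.2203]
tool_rot: [0.947, 0.116, 0.298, -0.036]
force: [0.1, 0.2, -1.4]
finger_gap: 0.209
```

```bash
python3 - <<'E'
from station import manip
from h import *
s=manip.sense();print(s["t"],s["tcp_pos"],s["force"],s["finger_gap"])
w=np.load("w5.npz");Rg=R.from_quat(w["rot"]);pg=w["pos"];z=Rg.apply([0,0,1])
inc(s,pg-z*.12,Rg);inc(s,pg,Rg)
E
```

```text
13.95 [ 0.41972215 -0.24460873  0.22034264] [ 0.05289447  0.1988145  -1.43275483] 0.20916005232141596
inc [0.21, -0.6, 0.01] [0.0056, 0.003, -0.0038] dist 0.006 deg 0.4
inc [0.24, -0.67, 12.01] [0.0056, 0.003, -0.0038] dist 0.12 deg 0.4
```

Request:
drive_tool(increments=[[255,0,0,0,0,0,0],[255,0,0,0,0,0,0],[255,0,0,0,0,0,0]])

```text
t: 14.25
tcp_pos: [0.4195, -0.2357, 0.2204]
tool_rot: [0.946, 0.119, 0.298, -0.04]
force: [-0.0, 0.4, -1.7]
finger_gap: 0.208
```

```bash
python3 - <<'E'
from station import manip
from h import *
s=manip.sense();print(s["t"],s["tcp_pos"],s["force"],s["finger_gap"])
w=np.load("w5.npz");Rg=R.from_quat(w["rot"]);pg=w["pos"];z=Rg.apply([0,0,1])
inc(s,pg-z*.12,Rg);inc(s,pg,Rg)
E
```

```text
14.25 [ 0.41951514 -0.23567664  0.22035642] [-0.04566653  0.38324616 -1.72033566] 0.20799297239328857
inc [0.05, 0.27, -0.11] [-0.0043, 0.002, -0.0015] dist 0.003 deg 0.3
inc [0.07, 0.32, 11.89] [-0.0043, 0.002, -0.0015] dist 0.119 deg 0.3
```

The arm is still swinging slightly, so I'll let it settle.

Request:
drive_tool(increments=[[255,0,0,0,0,0,0],[255,0,0,0,0,0,0],[255,0,0,0,0,0,0],[255,0,0,0,0,0,0],[255,0,0,0,0,0,0],[255,0,0,0,0,0,0],[255,0,0,0,0,0,0],[255,0,0,0,0,0,0]])

```text
t: 15.05
tcp_pos: [0.4202, -0.2384, 0.2214]
tool_rot: [0.946, 0.119, 0.298, -0.038]
force: [0.8, -0.4, -1.8]
finger_gap: 0.21
```

```bash
python3 - <<'E'
from station import manip
from h import *
s=manip.sense();print(s["t"],s["tcp_pos"],s["qd"].round(3),s["force"],s["finger_gap"])
w=np.load("w5.npz");Rg=R.from_quat(w["rot"]);pg=w["pos"];z=Rg.apply([0,0,1])
inc(s,pg-z*.12,Rg);inc(s,pg,Rg)
E
```

```text
15.05 [ 0.42022388 -0.23838933  0.22137694] [ 0.002 -0.001 -0.     0.001 -0.    -0.   ] [ 0.78319665 -0.35679539 -1.8410836 ] 0.2095963363869753
inc [-0.01, -0.01, -0.02] [0.0001, 0.0011, -0.0004] dist 0.0 deg 0.1
inc [-0.0, -0.01, 11.98] [0.0001, 0.0011, -0.0004] dist 0.12 deg 0.1
```

Request:
drive_tool(increments=[[255,0,0,2,0,0.001,0],[255,0,0,4,0,0.001,0],[255,0,0,6,0,0.001,0],[255,0,0,8,0,0.001,0],[255,0,0,9.5,0,0.001,0],[255,0,0,10.5,0,0.001,0],[255,0,0,11.2,0,0.001,0],[255,0,0,11.5,0,0.001,0],[255,0,0,11.5,0,0.001,0],[255,0,0,11.5,0,0.001,0]])

```text
t: 16.05
tcp_pos: [0.4841, -0.2219, 0.1274]
tool_rot: [0.946, 0.119, 0.299, -0.038]
force: [0.4, 1.5, -2.2]
finger_gap: 0.207
```

Request:
drive_tool(increments=[[255,0,0,0.2,0,0,0],[255,0,0,0.4,0,0,0],[255,0,0,0.4,0,0,0],[255,0,0,0.4,0,0,0]])

```text
t: 16.45
tcp_pos: [0.4865, -0.2215, 0.124]
tool_rot: [0.946, 0.119, 0.299, -0.038]
force: [0.2, 0.7, -2.2]
finger_gap: 0.212
```

```bash
python3 - <<'E'
from station import manip
from h import *
s=manip.sense();print(s["t"],s["tcp_pos"],s["qd"].round(3),s["force"],s["ft_torque"],s["finger_gap"])
w=np.load("w5.npz");Rg=R.from_quat(w["rot"]);pg=w["pos"]
inc(s,pg,Rg);print("tool-frame force",R.from_quat(s["tool_rot"]).inv().apply(s["force"]))
E
```

```text
16.45 [ 0.48648636 -0.221457    0.12403856] [-0.001  0.002 -0.002 -0.003 -0.002 -0.001] [ 0.21369154  0.73450215 -2.15931793] [-0.03366601  0.2974445   0.05266693] 0.21159863362253709
inc [-0.02, -0.02, 0.08] [0.0003, -0.0002, -0.0003] dist 0.001 deg 0.0
tool-frame force [-0.92325675 -0.65718124  1.99085942]
```

Close to the seat and free of side force. I'll go the last millimetre and check for contact.

Request:
drive_tool(increments=[[255,0,0,0.1,0,0,0],[255,0,0,0.1,0,0,0],[255,0,0,0.1,0,0,0]])

```text
t: 16.75
tcp_pos: [0.4869, -0.2213, 0.1234]
tool_rot: [0.946, 0.119, 0.299, -0.038]
force: [-3.4, 0.5, 4.3]
finger_gap: 0.21
```

The flange is seated, with nearly the same force and pose as at the grasp. Opening the fingers.

Request:
drive_tool(increments=[[180,0,0,0,0,0,0],[150,0,0,0,0,0,0],[100,0,0,0,0,0,0],[0,0,0,0,0,0,0],[0,0,0,0,0,0,0],[0,0,0,0,0,0,0],[0,0,0,0,0,0,0],[0,0,0,0,0,0,0],[0,0,0,0,0,0,0]])

```text
t: 17.65
tcp_pos: [0.4869, -0.2212, 0.1231]
tool_rot: [0.946, 0.119, 0.299, -0.038]
force: [0.2, -0.3, 0.4]
finger_gap: 0.998
```

Request:
drive_tool(increments=[[0,0,0,-3,0,0,0],[0,0,0,-7,0,0,0],[0,0,0,-12,0,0,0],[0,0,0,-16,0,0,0],[0,0,0,-16,0,0,0],[0,0,0,-16,0,0,0],[0,0,0,-16,0,0,0]])

```text
t: 18.35
tcp_pos: [0.3979, -0.2433, 0.2533]
tool_rot: [0.946, 0.119, 0.299, -0.039]
force: [0.1, 0.9, -0.4]
finger_gap: 0.999
```

```bash
python3 - <<'E'
from station import manip
from h import *
s=manip.sense();c=manip.camera_model("wrist");im=manip.snapshot("wrist");sc=manip.snapshot("scene");s0=np.load("scene0.npy");w3=np.load("w3.npz")["im"]
print(s["t"],s["tcp_pos"],s["force"],s["finger_gap"])
f=lambda x,w,h:cv2.resize(x,(w,h),interpolation=cv2.INTER_CUBIC)
o=np.zeros((600,800,3),np.uint8)
o[:300,:400]=f(w3[100:250,150:350],400,300);o[:300,400:]=f(im[100:250,150:350],400,300)
o[300:,:400]=f(s0[165:315,150:350],400,300);o[300:,400:]=f(sc[165:315,150:350],400,300)
cv2.imwrite("pics/p8.png",o[:,:,::-1])
E
```

```text
18.35 [ 0.39786057 -0.24332153  0.25331107] [ 0.1318454   0.92322737 -0.41197294] 0.998713324408886
```

View pics/p8.png

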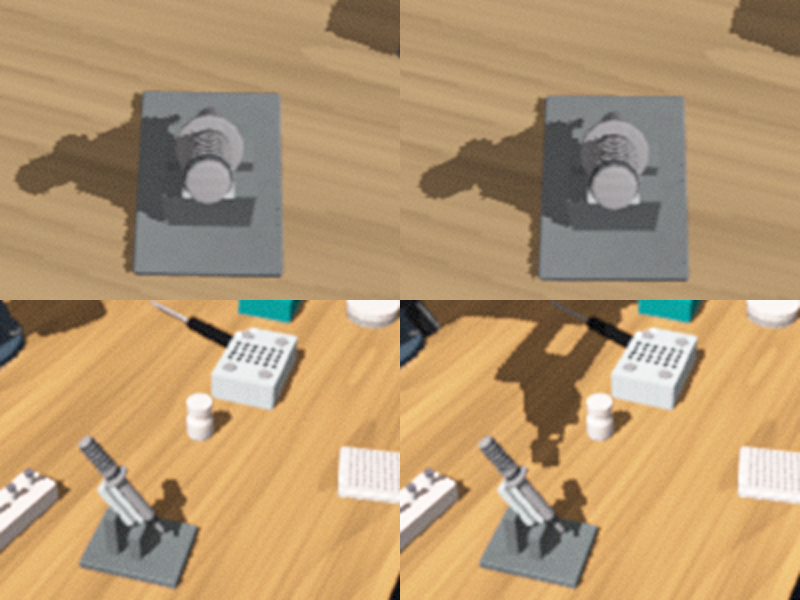

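The before and after views match: the punch hangs in the trough as found, the bystanders in view are unmoved, and the robot is clear. Handing in.

```bash
python3 -c "
from station import manip
print(manip.sign_off())"
```

```text
the job is handed in; nothing more can be done
None
```

The punch was tripped once on the pad beside the silver block's cut-off corner, hung back in the trough by its flange, and let go. I handed in at about 18.5 s.

- **Press:** Net force rose to about 10 N, then fell to 8.5 N and 5.7 N. That puts the plunger roughly 8 mm in, past the 6 mm trip point, but I inferred this from force and height because the mark was never seen. The plunger sprang out again on lifting, and the punch had not slipped in the grip.
- **Pad centre:** The first two sightings differed by about 3.5 mm in x. I used the middle value, which a close wrist view agreed with to about 1–2 mm.
- **Return:** Seating force and pose were nearly the same as at the grasp. The before and after pictures match for the punch, stand, block and the neighbours in view. I did not compare the dishes, bottle and tip box specifically.
- **Hitches:** On the first approach the last joint stopped at its limit, so I used the half-turned grasp. The arm also swung a few millimetres before the return, so I let it settle before inserting the punch.

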